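# Weight, lid and clip on a pickle jar

## Robot

A 7-joint arm with a two-finger parallel gripper is mounted at the origin on the work surface. World frame = base frame: x ahead of the robot, y to its left, z up, the work surface at z = 0. Lengths are in mm, angles in rad, forces in N, time in s.
With the tool pointing down it reaches from about 400 to 875 mm from the base axis. Payload 4.4 kg.
Tool frame: the origin (TCP) lies at the very end of the fingers, on their centre line; the grasp point (between the pads) lies 19 mm behind it; z points along the fingers, y is the line along which they close (so a half turn about z gives the same grasp; the last joint's range is limited). The gripper opens to 85 mm and grips with 20 to 120 N. Pads are 22 mm wide; open, the fingers measure 114 mm over their backs; the gripper's body (76 mm by 85 mm) begins 54 mm behind the grasp point. The pads swing forward as they close: fully open they stand 13 mm farther back than shut.
Start: joints at [-1.346, 0.628, 0.038, 1.517, -0.027, 0.996, -0.02], TCP at [186.343, 622.731, 231.313] pointing down, gripper open.
Joint ranges: [-3.06, 3.06], [-0.37, 2.12], [-1.25, 1.32], [0.18, 2.47], [-1.1, 4.24], [0.23, 1.98], [-2.94, 2.94]. Speed limits (rad/s): [2.57, 2.57, 3.14, 3.14, 3.14, 3.14, 3.14].

## Interface

Orientations are given as [roll, pitch, yaw] about the fixed x, y, z axes, in that order (R = Rz(yaw) Ry(pitch) Rx(roll)).
In Python, from cell import status, get_image, ctrl, models gives the robot as it stands.
- The arm moves only by the shell command python3 -m handwheel 'ROWS' [OPENING]. ROWS is JSON, a list of rows, each an object with "delta_pos": the shift along the world's x, y, z in cm, a list of three; "yaw": the turn about the world's z in rad. A call has 1 to 10 rows; each row shifts and turns the commanded pose from where the row before left it; what a row does not reach is not made up. A row lasts 1/12 s, in which the tool goes at most 41.7 mm and 7.16 degrees, less where a joint would pass 70% of its speed; a pose out of reach is approached as far as the arm can. A call is refused whole if a number of a shift passes 4.17 or a number of a turn 0.125, either way. A call with a gripper value outside its range is refused whole. OPENING is the opening, from -1 (shut) to 1 (fully open), set as the call begins (- or left out, the last holds). The fingers move at their own pace and stop on an object; the grip force is fixed at half the most. Time passes only in rows, so rows that do not move let the fingers close. It gives the time, the measured TCP pose, the force, the opening and the grip force at its end, in the units of the state.
- status.read_state(): the state, without advancing time (a new reading comes with each control period).
- get_image(name): name is "scene" or "top" or "wrist"; returns a dict with "color" (420x560x3 uint8, red, green, blue), "z_map" (420x560 float32, mm along the optical axis (not along the pixel's ray), 0 where there is no reading), "fx", "fy", "cx", "cy" (pixels), "position" and "rotation" of the camera in the world; the wrist camera has in their place "hand_eye" (4x4, takes a point from camera to tool coordinates, whose origin is the TCP and whose axes are the flange's). Camera axes: x right, y up, looking along -z (the intrinsics and any distortion apply to the point x, -y, -z); pixel columns grow to the right and rows downward; lengths in mm; the calibration is good to about 2 mm. A picture is of the moment at which its call begins: read the wrist's pose just before it.
- ctrl.finish_job(): hands the job in; it is judged then, once.
Trained networks look in a picture, given as the dict that the camera call returned (one of the last four; its "shot" number tells which), for a name from the list of things; names that differ only in an ending like _2 or _b are one class to them, and where a whole thing is asked for, a point or a joint stands for the part that bears it (a point fixed in the world has none). Each returns a list of dicts, best first, with "score" (0 to 1); they miss things now and then, are a little off and sometimes report something else, mostly with a low value. They report only what shows in the picture. A call takes as long as a camera call.
- models.boxes_of(picture, name): "rect" ([left, top, right, bottom] in pixels, round what is visible of it).
The state is a dict: "clock": time; "qpos": joint angles; "qd": joint speeds; "tau": joint torques, N m; "eef_pos": TCP position; "tool_rot": TCP orientation; "force": force on the tool from outside, world axes, zero at the start; "torque": the same for the moment, N m; "width": finger opening in mm; "gripper_force": force on a finger pad.
Only numpy, scipy, OpenCV 4.12 (cv2) and the standard library are available. Lean on these libraries where they do the work, as an engineer would, in place of code of your own. Each camera call takes 0.05 s, during which the arm holds its last target. There are 200 camera calls.

## Task

Take the large round porcelain weight out of the crate by its knob and set it down gently, knob up, on the plate inside the open clip-top jar. Then bring the jar's lid down flat on the rim without slamming it, and last swing the wire clip fully over so that its bar lies on the lid. Leave the other things in the crate and around the jar standing where they are, and let go of everything at the end.

Things in the scene. Friction and masses are not known exactly. Their poses are not given: they have to be found in the camera images.
- jar: squat clip-top glass jar fixed to the bench on a 150 mm square pad: 125 mm high, body 134 mm, rim 122 mm outside, mouth 108 mm inside diameter; in it a flat steel plate, top 79 mm above the bench (46 mm below the rim). Origin: centre of underside; -x side = front (clip), +x side = back (lid hinge), z up. Stands left or right, turned up to 0.4 rad
- jar_mouth (a point): centre of the jar's mouth at rim height, 125 mm above the bench
- lid (a joint): hinge of the jar's lid, rad: 0 = shut flat on the rim, grows as it opens up and back; starts standing open at 1.6 to 1.85 rad. White porcelain disc, 124 mm across, 14 mm thick. The stiff hinge stays where it is left (about 3 N at the free edge moves it); push it from behind and then down on its top
- lid_hinge (a point): on the lid's hinge axis (parallel to the jar's y), 66 mm behind the jar's axis at rim height; the lid's underside plane passes through it
- lid_edge (a point): middle of the lid's free edge on its outer (top) face, 128 mm from the hinge line along the lid and 14 mm out from the underside
- clip (a joint): hinge of the wire clip at the front of the neck, rad: 0 = clamped, bar lying on the lid's top 18 mm in from its front edge; grows as the clip swings up and out to the front; starts open at 1.3 to 2.0 rad; stays where it is left (0.6 N moves it)
- clip_bar (a point): middle of the clip's steel crossbar, a round bar 10 mm in diameter and 54 mm long parallel to the jar's y, 43 mm from the clip's pivot; at its ends 6 mm wires run to the pivot. Clamped, it lies 28 mm behind and 33 mm above the pivot, 145 mm above the bench
- clip_pivot (a point): on the clip's hinge axis (parallel to the jar's y), 72 mm in front of the jar's axis, 112 mm above the bench
- crate: open wooden crate, 262 (x) x 222 (y) x 55 mm high, walls and floor 6 mm, fixed on the other side of the bench from the jar; origin: centre of the underside. It holds three porcelain weights and a spice jar, in any of four places, and a cork stopper between them
- weight: the large round weight to be loaded: white porcelain disc 76 mm across, 14 mm thick, with a round knob 26 mm across and 28 mm high on top (42 mm high in all); origin: centre of the underside, z up through the knob; 0.15 to 0.27 kg
- small_weight: small round weight, not wanted: white porcelain disc 52 mm across, 14 mm thick, with the same 26 mm knob, 42 mm high in all; origin under its centre
- square_weight: square weight, not wanted: white porcelain plate 62 x 62 x 14 mm with the same knob, 42 mm high in all; origin under its centre
- spice_jar: amber glass spice jar, 40 mm across and 115 mm tall, standing in the crate among the weights: in the way of the gripper's body; origin under its centre
- stopper: cork stopper, 28 mm across, 30 mm tall, standing in the middle of the crate; origin under its centre
- pickle_jar: closed green glass jar, 88 mm across, 150 mm tall, standing on one side of the open jar; origin under its centre
- mill: dark wooden pepper mill, 56 mm across, 158 mm tall, standing on the other side of the open jar; origin under its centre

How it is judged:
By the outcome, as a careful person would: the job done as asked, in the order asked, and still so for the second after the job is handed in, with the robot touching nothing.
It also fails if it takes over 72 s, if anything falls off the work surface, if the arm or the gripper's body presses on something with over 40 N, if the wrist force passes 120 N, or if a joint passes its speed limit or range.

## Working session

There is one attempt and no reset: what is moved stays moved. The work goes in short steps, Python scripts to look and compute and a shell command to move; the robot and the scene stay as the last step left them, time stands still between calls to the robot, and variables do not carry over. Pictures are saved under pics/ and viewed, at most 10 in all, crops included, and the job is handed in when it is done.

```bash
mkdir -p pics; ls; cat > h.py <<'E'
import numpy as np, cv2
from cell import status,get_image,ctrl,models
def world(p,u,v,z=None):
    """pixel -> world using depth (static cams)"""
    u=np.atleast_1d(u);v=np.atleast_1d(v)
    d=p["z_map"][v.astype(int),u.astype(int)] if z is None else z
    c=np.stack([(u-p["cx"])/p["fx"]*d,-(v-p["cy"])/p["fy"]*d,-d*np.ones(len(u))],1)
    return c@np.array(p["rotation"]).T+np.array(p["position"])
def cloud(p):
    v,u=np.nonzero(p["z_map"]>0); return world(p,u,v),u,v
def save(p,n): cv2.imwrite(f"pics/{n}.png",p["color"][:,:,::-1])
E
python3 - <<'E'
from h import *
s=status.read_state();print(s)
for n in("scene","top"):
    p=get_image(n);save(p,n+"0");np.save(n+"0.npy",p,allow_pickle=True)
    print(n,{k:(v if not hasattr(v,'shape') or v.size<20 else v.shape) for k,v in p.items()})
    for t in["jar","lid","clip","crate","weight","small_weight","square_weight","spice_jar","stopper","pickle_jar","mill"]:
        print(t,[(np.round(b["rect"]).tolist(),round(b["score"],2)) for b in models.boxes_of(p,t)[:3]])
a=cv2.imread("pics/scene0.png");b=cv2.imread("pics/top0.png")
cv2.imwrite("pics/both.png",cv2.resize(np.vstack([a,b]),None,fx=.71,fy=.71))
E
```

```text
pics
{'clock': 0.0, 'qpos': array([-1.34576855,  0.62935034,  0.03844051,  1.51839833, -0.02698833,
        0.99626888, -0.01999676]), 'qd': array([ 2.83780973e-06,  6.44437506e-04,  2.36745671e-04, -9.34940129e-04,
       -2.23553958e-04, -8.18177979e-04, -6.35652020e-04]), 'tau': array([-1.05464009e-03, -5.63398111e+01,  1.22589670e+00, -1.93452626e+01,
        1.09190232e-02,  1.08587416e-02, -5.39411843e-06]), 'eef_pos': array([186.17851704, 622.10599765, 230.37662836]), 'tool_rot': array([-3.13968611e+00,  3.48237979e-05,  2.85077498e+00]), 'force': array([ 0.75624522,  0.91927694, -0.16175593]), 'torque': array([ 0.03863816, -0.02488524, -0.01112251]), 'gripper_force': 0.0, 'width': 85.42705450471772}
scene {'color': (420, 560, 3), 'z_map': (420, 560), 'fx': 380.80353261746194, 'fy': 380.80353261746194, 'cx': 281.489362789735, 'cy': 209.99297621984482, 'position': array([1151.26122349,    4.22683414,  744.64631256]), 'rotation': array([0.77736274, 0.00677403, 1.56724545]), 'shot': 1}
jar [([329.0, 171.0, 417.0, 272.0], 0.75), ([334.0, 171.0, 356.0, 182.0], 0.75), ([170.0, 204.0
[... 981 characters left out ...]
([243.0, 173.0, 266.0, 203.0], 0.27)]
lid [([166.0, 168.0, 214.0, 196.0], 0.58)]
clip [([209.0, 234.0, 229.0, 260.0], 0.57)]
crate [([319.0, 174.0, 403.0, 272.0], 0.77), ([130.0, 207.0, 176.0, 245.0], 0.58)]
weight [([361.0, 188.0, 384.0, 214.0], 0.84), ([207.0, 251.0, 213.0, 255.0], 0.65), ([164.0, 163.0, 248.0, 255.0], 0.61)]
small_weight [([366.0, 234.0, 384.0, 251.0], 0.64)]
square_weight [([326.0, 191.0, 349.0, 209.0], 0.84)]
spice_jar [([334.0, 232.0, 353.0, 246.0], 0.67)]
stopper [([349.0, 214.0, 361.0, 225.0], 0.41), ([163.0, 166.0, 248.0, 254.0], 0.35)]
pickle_jar [([130.0, 208.0, 178.0, 245.0], 0.84), ([166.0, 167.0, 216.0, 194.0], 0.26)]
mill [([245.0, 176.0, 264.0, 204.0], 0.57)]
```

View pics/both.png

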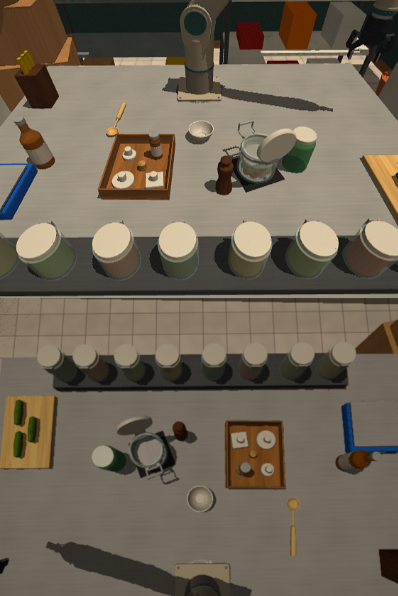

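The pictures show the jar on the robot's left (top image about (205,212)), with its lid open at the back and the clip at the front. The pickle jar stands outward of it and the mill inward. The crate is on the right (top about (361,223)), with the large weight at its far right, (372,201). Next I measure with depth and fits.

```bash
cat >> h.py <<'E'
from scipy.spatial.transform import Rotation as Ro
_w=world
def world(p,u,v,z=None):
    q=dict(p);q["rotation"]=Ro.from_euler("xyz",p["rotation"]).as_matrix() if np.size(p["rotation"])==3 else p["rotation"]
    return _w(q,u,v,z)
E
python3 - <<'E'
from h import *
P={n:np.load(n+"0.npy",allow_pickle=True).item() for n in("scene","top")}
C={n:cloud(P[n]) for n in P}
for n in P:
    X=C[n][0]; print(n,"table z",np.median(X[(abs(X[:,2])<25)][:,2]))
B={"scene":{"weight":(156,241,192,264),"small":(171,204,190,228),"square":(205,240,234,266),"spice":(207,187,228,222),"stopper":(197,229,205,240),"pickle":(395,176,445,245),"mill":(304,219,332,273),"clip":(336,169,359,189),"lid":(363,183,417,232),"crate":(138,188,245,281)},
"top":{"weight":(361,188,384,214),"small":(366,234,384,251),"square":(326,191,349,209),"spice":(334,232,353,246),"stopper":(349,214,361,225),"pickle":(130,208,178,245),"mill":(245,176,264,204),"clip":(209,234,229,260),"lid":(166,168,214,196),"crate":(319,174,403,272)}}
for n in B:
  X,u,v=C[n]
  for k,(a,b,c,d) in B[n].items():
    m=(u>=a)&(u<=c)&(v>=b)&(v<=d); Y=X[m]
    zt=np.percentile(Y[:,2],99); t=Y[Y[:,2]>zt-6]
    print(n,k,"ztop",round(zt),"n",len(t),"mean",t.mean(0).round(1),"mid",((t.min(0)+t.max(0))/2).round(1))
# merged cloud around the jar
for n in B:
  X=C[n][0]
  m=(X[:,2]>15)&(X[:,1]>50)&(X[:,1]<420)&(X[:,0]>250)&(X[:,0]<700); np.save(n+"_jar.npy",X[m])
  for z0,z1 in((118,132),(74,84)):
    Y=X[m&(X[:,2]>z0)&(X[:,2]<z1)&(X[:,1]>100)&(X[:,1]<300)]; print(n,z0,len(Y),Y.mean(0).round(1),Y.min(0).round(),Y.max(0).round())
a=cv2.resize(P["top"]["color"][150:280,120:280,::-1],None,fx=4,fy=4,interpolation=3)
b=cv2.resize(P["scene"]["color"][150:290,290:450,::-1],None,fx=4,fy=4,interpolation=3)
im=np.zeros((560,1280,3),np.uint8);im[:520,:640]=a;im[:,640:]=b
cv2.imwrite("pics/jar.png",cv2.resize(im,(800,350)))
E
```

```text
scene table z 0.6884197864655448
top table z -0.1705733199291899
scene weight ztop 49 n 80 mean [ 578.4 -260.3   47.4] mid [ 577.7 -260.7   46.9]
scene small ztop 50 n 59 mean [ 459.2 -261.    48. ] mid [ 457.9 -261.7   47.9]
scene square ztop 56 n 62 mean [ 644.3 -135.5   55.1] mid [ 642.3 -136.7   55.2]
scene spice ztop 123 n 83 mean [ 465.5 -157.2  120.9] mid [ 465.1 -157.5  120.5]
scene stopper ztop 38 n 41 mean [ 524.7 -200.5   35.1] mid [ 524.7 -200.3   34.7]
scene pickle ztop 251 n 100 mean [596.6 235.3 249.6] mid [595.7 237.8 249.6]
scene mill ztop 154 n 92 mean [606.9  79.8 151.8] mid [605.   80.6 153.4]
scene clip ztop 150 n 70 mean [433.3 159.9 147.2] mid [432.3 161.8 147.8]
scene lid ztop 252 n 145 mean [601.6 220.9 249.6] mid [600.3 223.6 250. ]
scene crate ztop 110 n 119 mean [ 468.7 -155.5  116.8] mid [ 465.1 -156.8  114.4]
top weight ztop 50 n 66 mean [ 575.4 -261.1   47.2] mid [ 576.2 -261.    47.8]
top small ztop 51 n 64 mean [ 457.  -261.4   47.4] mid [ 456.7 -261.1   48.5]
top square ztop 49 n 62 mean [ 576.1 -155.4   47.3] mid [ 575.1 -155.8   47.2]
top spice ztop 124 n 147 mean [ 456.5 -157.6  120.9] mid [ 456.4 -157.5  121.4]
top stopper ztop 40 n 69 mean [ 517.5 -204.2   36.3] mid [ 517.5 -204.2   37.1]
top pickle ztop 153 n 695 mean [497.4 342.7 149.7] mid [498.1 342.6 151.1]
top mill ztop 155 n 67 mean [603.   79.7 152.2] mid [602.9  79.8 154.2]
top clip ztop 150 n 76 mean [430.8 159.7 147.5] mid [431.1 159.2 148.2]
top lid ztop 252 n 131 mean [596.2 225.9 249.8] mid [594.6 225.7 250.2]
top crate ztop 120 n 163 mean [ 456.8 -157.4  120.5] mid [ 456.7 -157.7  120.1]
scene 118 403 [523.2 174.8 123.3] [420. 100. 118.] [612. 240. 132.]
scene 74 457 [522.4 182.9  79.4] [462. 131.  74.] [592. 259.  84.]
top 118 526 [529.6 197.8 123.8] [417. 100. 118.] [613. 259. 132.]
top 74 1163 [527.2 201.2  78.5] [459. 133.  74.] [582. 300.  84.]
```

View pics/jar.png

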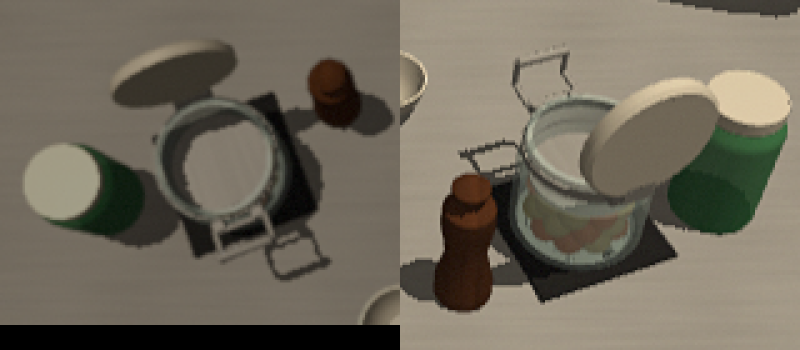

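The crop shows the jar turned roughly +0.4, with the clip bar to the front, the mill to the right and the pickle jar to the left. Both views agree on the weight, at about (577,-261) with its knob top at about z 48. Next I fit the jar's pose.

```bash
python3 - <<'E'
from h import *
from scipy.optimize import least_squares
S=np.load("scene_jar.npy");T=np.load("top_jar.npy")
for n,X in(("scene",S),("top",T)):
    c0=np.array([527,200.])
    def ring(z0,z1,r0,r1,c):
        Y=X[(X[:,2]>z0)&(X[:,2]<z1)];r=np.hypot(*(Y[:,:2]-c).T);return Y[(r>r0)&(r<r1)]
    c=c0
    for i in range(3):
        Y=ring(119,130,48,68,c); f=least_squares(lambda q:np.hypot(Y[:,0]-q[0],Y[:,1]-q[1])-57.5,c,loss="soft_l1",f_scale=2);c=f.x
    print(n,"rim",c.round(1),len(Y),"z",Y[:,2].mean().round(1),"rms",np.std(f.fun).round(1))
    Y=ring(74,84,0,45,c);print(" plate z",np.median(Y[:,2]).round(1),len(Y))
    # lid plane: points behind jar
    Y=X[(X[:,2]>165)&(np.hypot(X[:,0]-596,X[:,1]-226)<110)]
    m=Y.mean(0);u,s,v=np.linalg.svd(Y-m);print(" lid pts",len(Y),"n",v[2].round(3),"c",m.round(1),"s",(s/np.sqrt(len(Y))).round(1), "max",Y.max(0).round(),Y.min(0).round())
    # clip bar
    Y=X[(X[:,2]>138)&(X[:,2]<158)&(np.hypot(X[:,0]-431,X[:,1]-160)<45)]
    m=Y.mean(0);u,s,v=np.linalg.svd((Y-m)[:,:2]);print(" bar",m.round(1),len(Y),"dir",v[0].round(3),"yaw",np.arctan(-v[0][0]/v[0][1]).round(3),Y.min(0).round(),Y.max(0).round())
E
```

```text
scene rim [527.  197.7] 276 z 123.7 rms 2.5
 plate z 79.6 165
 lid pts 1508 n [0.945 0.327 0.014] c [604.1 219.9 211.9] s [32.4 25.4  3.1] max [624. 282. 254.] [579. 165. 165.]
 bar [432.8 161.1 146.3] 89 dir [ 0.351 -0.936] yaw 0.359 [421. 135. 139.] [443. 190. 152.]
top rim [525.3 197.5] 466 z 124.1 rms 3.0
 plate z 78.5 874
 lid pts 825 n [-0.926 -0.361  0.109] c [592.7 221.8 215.9] s [32.3 26.4  2.9] max [621. 280. 254.] [567. 165. 165.]
 bar [430.1 161.  147. ] 93 dir [ 0.358 -0.934] yaw 0.366 [417. 134. 142.] [443. 187. 152.]
```

```bash
python3 -m handwheel '[{"delta_pos":[1.6,-3.6,0.3],"yaw":-0.12},{"delta_pos":[1.6,-3.6,0.3],"yaw":-0.12},{"delta_pos":[1.6,-3.6,0.3],"yaw":-0.12},{"delta_pos":[1.6,-3.6,0.3],"yaw":-0.12},{"delta_pos":[1.6,-3.6,0.3],"yaw":-0.12},{"delta_pos":[1.6,-3.6,0.3],"yaw":-0.12},{"delta_pos":[1.6,-3.6,0],"yaw":-0.12},{"delta_pos":[1.6,-3.6,0],"yaw":-0.12},{"delta_pos":[1.6,-3.6,0],"yaw":-0.12},{"delta_pos":[1.6,-3.6,0],"yaw":-0.12}]' 0.3
```

```text
clock: 2.03
eef_pos: [346.8, 261.1, 249.7]
tool_rot: [3.141, -0.001, 1.645]
force: [1.6, 0.6, 0.4]
width: 55.8
gripper_force: 0.0
```

```bash
python3 -m handwheel '[{"delta_pos":[1.6,-3.6,-0.2],"yaw":-0.01},{"delta_pos":[1.6,-3.6,-0.2],"yaw":-0.01},{"delta_pos":[1.6,-3.6,-0.2],"yaw":-0.01},{"delta_pos":[1.6,-3.6,-0.2],"yaw":-0.01},{"delta_pos":[1.6,-3.6,-0.2],"yaw":-0.01},{"delta_pos":[1.6,-3.6,-0.2],"yaw":-0.01},{"delta_pos":[1.6,-3.6,-0.2],"yaw":-0.01},{"delta_pos":[1.6,-3.6,-0.2],"yaw":0},{"delta_pos":[1.6,-3.6,-0.2],"yaw":0},{"delta_pos":[1.6,-3.6,-0.2],"yaw":0}]' && python3 -m handwheel '[{"delta_pos":[1.8,-3.6,-0.6],"yaw":0},{"delta_pos":[1.8,-3.6,-0.6],"yaw":0},{"delta_pos":[1.8,-3.6,-0.6],"yaw":0},{"delta_pos":[1.4,-3.6,-0.6],"yaw":0},{"delta_pos":[0,0,0],"yaw":0}]'
python3 - <<'E'
from h import *
s=status.read_state();p=get_image("wrist");save(p,"w1")
T=np.eye(4);T[:3,:3]=Ro.from_euler("xyz",s["tool_rot"]).as_matrix();T[:3,3]=s["eef_pos"]
M=T@np.array(p["hand_eye"])
q=dict(p);q["rotation"]=M[:3,:3];q["position"]=M[:3,3]
X,u,v=cloud(q)
print(s["eef_pos"],s["tool_rot"],M.round(2))
for n in("weight","small_weight","square_weight","stopper","spice_jar"):
    print(n,[(np.round(b["rect"]).tolist(),round(b["score"],2)) for b in models.boxes_of(p,n)[:2]])
for c in((577,-261),):
    m=(np.hypot(X[:,0]-c[0],X[:,1]-c[1])<45)
    k=X[m&(X[:,2]>38)&(X[:,2]<60)];d=X[m&(X[:,2]>14)&(X[:,2]<28)]
    for Y in(k,d):
        if len(Y): print(len(Y),((Y.min(0)+Y.max(0))/2).round(1),np.percentile(Y[:,2],[50,95]).round(1),np.ptp(Y,0).round())
E
```

```text
clock: 2.87
eef_pos: [507.0, -99.1, 229.4]
tool_rot: [3.141, -0.0, 1.581]
force: [-0.1, 0.6, 0.8]
width: 55.6
gripper_force: 0.0
clock: 3.28
eef_pos: [574.7, -251.0, 204.4]
tool_rot: [3.141, 0.008, 1.573]
force: [-0.2, -1.1, -0.1]
width: 55.3
gripper_force: 0.0
[ 574.70403751 -250.97787158  204.42800393] [3.14068425 0.00758528 1.57258352] [[ 1.0000e+00 -0.0000e+00 -0.0000e+00  5.7428e+02]
 [ 0.0000e+00  9.6000e-01  2.8000e-01 -1.8113e+02]
 [ 0.0000e+00 -2.8000e-01  9.6000e-01  3.4503e+02]
 [ 0.0000e+00  0.0000e+00  0.0000e+00  1.0000e+00]]
weight [([251.0, 139.0, 332.0, 223.0], 0.67)]
small_weight [([132.0, 156.0, 189.0, 208.0], 0.96)]
square_weight [([249.0, 12.0, 332.0, 101.0], 0.58)]
stopper [([202.0, 105.0, 242.0, 140.0], 0.96)]
spice_jar [([51.0, 15.0, 171.0, 89.0], 0.8)]
738 [ 577.  -261.1   43.4] [46.2 47.6] [25. 25. 10.]
4463 [ 576.3 -261.    21. ] [18.5 19.8] [75. 75. 14.]
```

View pics/w1.png

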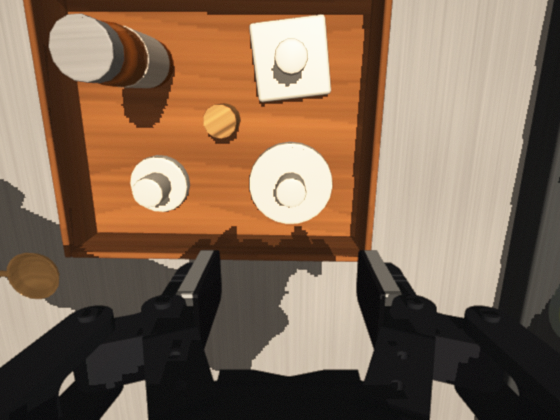

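The wrist view confirms the large weight at pixel (291,184), which is (577,-261), knob top 47.6 and disc top 19.8. The square weight is at (290,57) and the small one at (158,184). I now go down over it.

```bash
python3 -m handwheel '[{"delta_pos":[0.2,-0.5,-2],"yaw":0},{"delta_pos":[0,0,-3],"yaw":0},{"delta_pos":[0,0,-3],"yaw":0},{"delta_pos":[0,0,-2],"yaw":0},{"delta_pos":[0,0,0],"yaw":0},{"delta_pos":[0,0,0],"yaw":0},{"delta_pos":[0,0,0],"yaw":0}]'
```

```text
clock: 4.17
eef_pos: [577.5, -246.1, 107.0]
tool_rot: [3.139, 0.001, 1.582]
force: [0.1, 0.6, 1.3]
width: 55.7
gripper_force: 0.0
```

```bash
python3 -m handwheel '[{"delta_pos":[0,-1.5,0],"yaw":0},{"delta_pos":[0,0,-2],"yaw":0},{"delta_pos":[0,0,-2],"yaw":0},{"delta_pos":[0,0,-1],"yaw":0},{"delta_pos":[0,0,-1],"yaw":0},{"delta_pos":[0,0,-1],"yaw":0},{"delta_pos":[0,0,-0.5],"yaw":0},{"delta_pos":[0,0,0],"yaw":0},{"delta_pos":[0,0,0],"yaw":0},{"delta_pos":[0,0,0],"yaw":0}]'
```

```text
clock: 5.0
eef_pos: [576.8, -261.6, 31.0]
tool_rot: [3.141, 0.001, 1.581]
force: [-0.9, 0.7, -0.7]
width: 55.8
gripper_force: 0.0
```

```bash
python3 -m handwheel '[{"delta_pos":[0,0,-0.5],"yaw":0},{"delta_pos":[0,0,-0.3],"yaw":0},{"delta_pos":[0,0,0],"yaw":0},{"delta_pos":[0,0,0],"yaw":0}]' && python3 -m handwheel '[{"delta_pos":[0,0,0],"yaw":0},{"delta_pos":[0,0,0],"yaw":0},{"delta_pos":[0,0,0],"yaw":0},{"delta_pos":[0,0,0],"yaw":0},{"delta_pos":[0,0,0],"yaw":0},{"delta_pos":[0,0,0],"yaw":0},{"delta_pos":[0,0,0],"yaw":0},{"delta_pos":[0,0,0],"yaw":0}]' -1
```

```text
clock: 5.33
eef_pos: [576.2, -261.1, 22.1]
tool_rot: [-3.141, -0.0, 1.581]
force: [-0.5, -0.8, 0.6]
width: 55.6
gripper_force: 0.0
clock: 6.0
eef_pos: [576.6, -261.4, 22.7]
tool_rot: [3.141, 0.0, 1.581]
force: [0.0, 1.1, 4.7]
width: 23.7
gripper_force: 59.1
```

```bash
python3 -m handwheel '[{"delta_pos":[0,0,0.5],"yaw":0},{"delta_pos":[0,0,1],"yaw":0},{"delta_pos":[0,0,2],"yaw":0},{"delta_pos":[0,0,3],"yaw":0},{"delta_pos":[0,0,3],"yaw":0},{"delta_pos":[0,0,3],"yaw":0},{"delta_pos":[0,0,3],"yaw":0},{"delta_pos":[0,0,3],"yaw":0},{"delta_pos":[0,0,1],"yaw":0},{"delta_pos":[0,0,0],"yaw":0}]' && python3 -m handwheel '[{"delta_pos":[-0.8,2,0],"yaw":0.06},{"delta_pos":[-0.8,2.5,0],"yaw":0.12},{"delta_pos":[-0.8,2.5,0],"yaw":0.12},{"delta_pos":[-0.8,2.5,0],"yaw":0.12},{"delta_pos":[-0.8,2.5,0],"yaw":0.12},{"delta_pos":[-0.8,2.5,0],"yaw":0.12},{"delta_pos":[-0.8,2.5,0],"yaw":0.12},{"delta_pos":[-0.8,2.5,0],"yaw":0.12},{"delta_pos":[-0.8,2.5,0],"yaw":0.12},{"delta_pos":[-0.8,2.5,0],"yaw":0.12}]'; python3 -c "
from h import *
print(status.read_state()['qpos'].round(2))"
```

```text
clock: 6.83
eef_pos: [577.8, -262.2, 220.6]
tool_rot: [3.136, 0.002, 1.581]
force: [0.1, 0.1, -1.3]
width: 24.4
gripper_force: 59.1
clock: 7.67
eef_pos: [494.3, -14.9, 215.6]
tool_rot: [-3.14, -0.004, 2.727]
force: [0.0, 0.1, -2.8]
width: 24.4
gripper_force: 59.0
[-0.11  0.43  0.12  1.96 -0.07  0.76  1.2 ]
```

```bash
python3 -m handwheel '[{"delta_pos":[0,2.5,0.2],"yaw":0.11},{"delta_pos":[0,2.5,0.1],"yaw":0.11},{"delta_pos":[0,2.5,0],"yaw":0.11},{"delta_pos":[0,2.5,0],"yaw":0.11},{"delta_pos":[0,2.5,0],"yaw":0.11},{"delta_pos":[0,2,0],"yaw":0.11},{"delta_pos":[1,2,0],"yaw":0.1},{"delta_pos":[1,2,0],"yaw":0},{"delta_pos":[0.8,1.5,0],"yaw":0},{"delta_pos":[0,0,0],"yaw":0}]' && python3 -m handwheel '[{"delta_pos":[0,0,0],"yaw":0},{"delta_pos":[0,0,0],"yaw":0},{"delta_pos":[0,0,0],"yaw":0}]'
python3 - <<'E'
from h import *
s=status.read_state();p=get_image("top");q=get_image("scene")
b=cv2.hconcat([cv2.resize(p["color"][130:300,110:290,::-1],(400,378)),cv2.resize(q["color"][110:290,290:450,::-1],(400,378))])
cv2.imwrite("pics/over.png",b)
p=get_image("wrist");T=np.eye(4);T[:3,:3]=Ro.from_euler("xyz",s["tool_rot"]).as_matrix();T[:3,3]=s["eef_pos"]
M=T@np.array(p["hand_eye"]);q=dict(p,rotation=M[:3,:3],position=M[:3,3])
X,u,v=cloud(q);save(p,"w2")
m=(np.hypot(X[:,0]-s["eef_pos"][0],X[:,1]-s["eef_pos"][1])<60)&(X[:,2]>185)&(X[:,2]<s["eef_pos"][2]-3)
Y=X[m];print(len(Y),Y[:,2].min(),np.percentile(Y[:,2],[5,50,95]),((Y.min(0)+Y.max(0))/2),np.ptp(Y,0))
print(s["qpos"].round(2),s["tool_rot"])
E
```

```text
clock: 8.5
eef_pos: [524.2, 188.0, 218.3]
tool_rot: [3.138, -0.001, -2.798]
force: [-0.2, 0.2, -1.4]
width: 24.3
gripper_force: 59.1
clock: 8.75
eef_pos: [523.4, 182.3, 219.4]
tool_rot: [-3.141, -0.003, -2.804]
force: [0.4, 0.5, -1.7]
width: 24.1
gripper_force: 59.1
12007 203.6051212575626 [212.94824573 215.15237417 216.09595156] [522.9673134  181.8672359  210.00139414] [75.28008308 75.1649088  12.79254576]
[-0.32  0.51 -0.1   1.8   0.07  0.84  1.46] [-3.14097164e+00 -2.62049776e-03 -2.80362393e+00]
```

View pics/over.png

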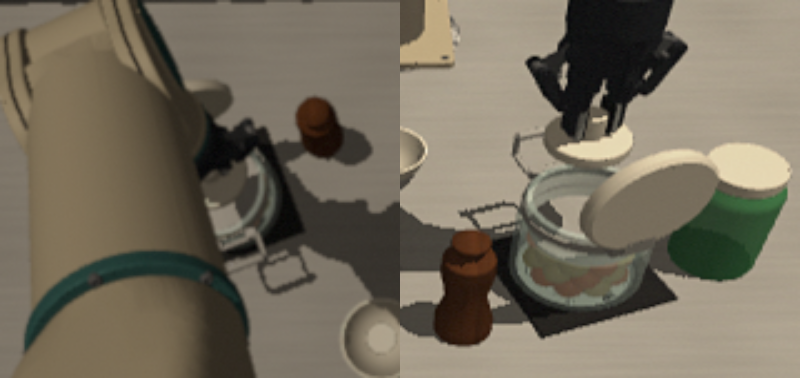

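The weight hangs level and centred under the tool over the mouth, with the lid and clip clear. I centre it and lower it.

```bash
python3 -m handwheel '[{"delta_pos":[0.3,1.5,0],"yaw":0.02},{"delta_pos":[0,0,-1.5],"yaw":0},{"delta_pos":[0,0,-2],"yaw":0},{"delta_pos":[0,0,-2],"yaw":0},{"delta_pos":[0,0,-1],"yaw":0},{"delta_pos":[0,0,-0.5],"yaw":0},{"delta_pos":[0,0,0],"yaw":0},{"delta_pos":[0,0,0],"yaw":0},{"delta_pos":[0,0,0],"yaw":0}]'
```

```text
clock: 9.65
eef_pos: [528.2, 199.2, 151.4]
tool_rot: [3.141, 0.002, -2.782]
force: [-0.0, 0.5, -1.9]
width: 24.0
gripper_force: 59.1
```

```bash
python3 -m handwheel '[{"delta_pos":[-0.2,-0.2,-1],"yaw":0},{"delta_pos":[0,0,-1],"yaw":0},{"delta_pos":[0,0,-1],"yaw":0},{"delta_pos":[0,0,-0.8],"yaw":0},{"delta_pos":[0,0,-0.5],"yaw":0},{"delta_pos":[0,0,-0.3],"yaw":0},{"delta_pos":[0,0,0],"yaw":0},{"delta_pos":[0,0,0],"yaw":0},{"delta_pos":[0,0,0],"yaw":0}]'
```

```text
clock: 10.4
eef_pos: [525.7, 196.9, 104.6]
tool_rot: [3.142, 0.001, -2.782]
force: [-1.1, -0.3, -1.5]
width: 23.7
gripper_force: 59.1
```

```bash
python3 -m handwheel '[{"delta_pos":[0,0,-0.15],"yaw":0},{"delta_pos":[0,0,-0.15],"yaw":0},{"delta_pos":[0,0,-0.1],"yaw":0},{"delta_pos":[0,0,-0.1],"yaw":0},{"delta_pos":[0,0,0],"yaw":0},{"delta_pos":[0,0,0],"yaw":0}]' && python3 -m handwheel '[{"delta_pos":[0,0,-0.1],"yaw":0},{"delta_pos":[0,0,-0.1],"yaw":0},{"delta_pos":[0,0,0],"yaw":0},{"delta_pos":[0,0,0],"yaw":0}]'
```

```text
clock: 10.9
eef_pos: [525.3, 196.7, 99.2]
tool_rot: [-3.142, -0.0, -2.782]
force: [-0.3, 0.2, -1.3]
width: 24.5
gripper_force: 59.1
clock: 11.23
eef_pos: [525.3, 196.7, 97.2]
tool_rot: [-3.142, -0.0, -2.782]
force: [0.0, 0.9, -2.2]
width: 24.3
gripper_force: 59.1
```

```bash
python3 -m handwheel '[{"delta_pos":[0,0,-0.07],"yaw":0},{"delta_pos":[0,0,-0.07],"yaw":0},{"delta_pos":[0,0,0],"yaw":0},{"delta_pos":[0,0,0],"yaw":0}]' && python3 -m handwheel '[{"delta_pos":[0,0,-0.1],"yaw":0},{"delta_pos":[0,0,0],"yaw":0},{"delta_pos":[0,0,0],"yaw":0}]'
```

```text
clock: 11.57
eef_pos: [525.3, 196.7, 95.8]
tool_rot: [3.142, -0.0, -2.782]
force: [-0.1, 0.5, -2.0]
width: 24.1
gripper_force: 59.1
clock: 11.82
eef_pos: [525.4, 196.7, 95.6]
tool_rot: [-3.142, 0.0, -2.782]
force: [-2.4, -0.9, 5.1]
width: 24.4
gripper_force: 60.2
```

Contact. I release it with a part opening and retreat straight up.

```bash
python3 -m handwheel '[{"delta_pos":[0,0,0],"yaw":0},{"delta_pos":[0,0,0],"yaw":0},{"delta_pos":[0,0,0],"yaw":0},{"delta_pos":[0,0,0],"yaw":0},{"delta_pos":[0,0,0],"yaw":0}]' 0.0 && python3 -m handwheel '[{"delta_pos":[0,0,1],"yaw":0},{"delta_pos":[0,0,2],"yaw":0},{"delta_pos":[0,0,3],"yaw":0},{"delta_pos":[0,0,3.5],"yaw":0},{"delta_pos":[0,0,3.5],"yaw":0},{"delta_pos":[0,0,3.5],"yaw":0},{"delta_pos":[0,0,3.5],"yaw":0},{"delta_pos":[0,0,0],"yaw":0},{"delta_pos":[0,0,0],"yaw":0},{"delta_pos":[0,0,0],"yaw":0}]'
python3 - <<'E'
from h import *
s=status.read_state()
p=get_image("wrist");T=np.eye(4);T[:3,:3]=Ro.from_euler("xyz",s["tool_rot"]).as_matrix();T[:3,3]=s["eef_pos"]
M=T@np.array(p["hand_eye"]);q=dict(p,rotation=M[:3,:3],position=M[:3,3])
X,u,v=cloud(q);save(p,"w3");print(s["qpos"].round(2))
r=np.hypot(X[:,0]-526,X[:,1]-197.6)
for a,b in((112,130),(86,98)):
    Y=X[(r<48)&(X[:,2]>a)&(X[:,2]<b)];print(len(Y),((Y.min(0)+Y.max(0))/2).round(1),np.ptp(Y,0).round(),np.median(Y[:,2]))
for z in [(119,130)]:
    from scipy.optimize import least_squares
    c=np.array([526,197.6])
    for i in range(3):
        r=np.hypot(*(X[:,:2]-c).T);Y=X[(r>48)&(r<68)&(X[:,2]>119)&(X[:,2]<130)]
        c=least_squares(lambda k:np.hypot(Y[:,0]-k[0],Y[:,1]-k[1])-57.5,c,loss="soft_l1",f_scale=2).x
    print("rim",c,len(Y),Y[:,2].mean())
E
```

```text
clock: 12.23
eef_pos: [525.4, 196.7, 94.8]
tool_rot: [3.142, -0.0, -2.782]
force: [0.9, 1.1, -0.2]
width: 42.7
gripper_force: 0.0
clock: 13.07
eef_pos: [524.8, 196.5, 295.0]
tool_rot: [-3.142, -0.0, -2.782]
force: [-0.1, 0.7, -0.3]
width: 42.6
gripper_force: 0.0
[-0.33  0.43 -0.11  1.69  0.06  1.03  1.47]
673 [525.4 196.4 116.9] [26. 25. 10.] 119.2066188080546
4164 [525.5 196.7  92. ] [76. 75. 11.] 91.49498188614672
rim [525.47167361 198.46502758] 3936 123.3753112521144
```

View pics/w3.png

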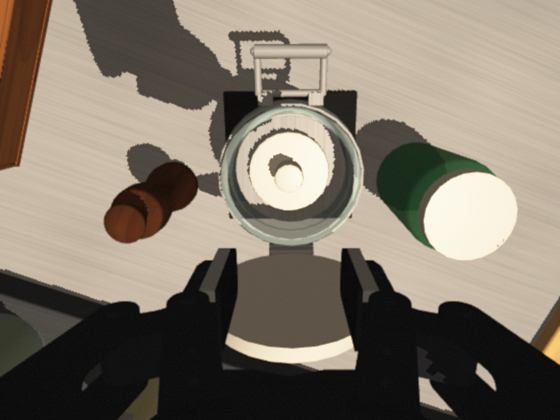

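The weight sits centred at (525.5,196.6), knob top about 120, below the rim. The lid is at pixel (290,290) with its outer face to the back. Next I shut the fingers and go behind the lid.

```bash
python3 -m handwheel '[{"delta_pos":[2.8,1.1,0.3],"yaw":0},{"delta_pos":[2.8,1.1,0],"yaw":0},{"delta_pos":[2.8,1.1,0],"yaw":0},{"delta_pos":[2.8,1.1,0],"yaw":0},{"delta_pos":[0,0,0],"yaw":0},{"delta_pos":[0,0,0],"yaw":0},{"delta_pos":[0,0,0],"yaw":0}]' -1
python3 - <<'E'
from h import *
q=get_image("scene");X,u,v=cloud(q);P=q
s=status.read_state();print(s["eef_pos"],s["width"],s["qpos"].round(2))
e=np.array([.936,.352]);f=np.array([-.352,.936]);c=np.array([525.7,198.])
d=X[:,:2]-c;J=np.c_[d@e,d@f,X[:,2]]
m=(abs(J[:,1])<50)&(J[:,0]>40)&(J[:,0]<118)&(J[:,2]>160)&(J[:,2]<256)
for z in range(165,256,10):
    k=J[m&(abs(J[:,2]-z)<5)]
    if len(k):print(z,len(k),np.percentile(k[:,0],[5,50,95]).round(1))
m=(abs(J[:,1])<60)&(J[:,0]>90)&(J[:,2]>270)
print(np.percentile(J[m&(J[:,2]<330)],[0,2,98,100],axis=0).round(1))
b=cv2.resize(q["color"][60:290,270:470,::-1],None,fx=2.5,fy=2.5);cv2.imwrite("pics/behind.png",b)
E
```

```text
clock: 13.7
eef_pos: [636.0, 240.2, 296.0]
tool_rot: [-3.141, -0.004, -2.782]
force: [-0.3, 0.7, 0.3]
width: -0.1
gripper_force: 0.0
[635.93310869 240.21427814 296.79596876] -0.12293394929146712 [-0.35  0.62 -0.1   1.33  0.06  1.19  1.48]
165 117 [79.4 80.8 81.9]
175 125 [80.1 81.3 82.7]
185 125 [80.5 81.7 82.8]
195 124 [80.9 82.  82.9]
205 130 [81.6 82.4 83.4]
215 138 [81.8 82.9 84.1]
225 148 [77.7 83.3 84.4]
235 181 [73.9 83.3 84.6]
245 195 [71.7 81.3 85. ]
255 75 [71.8 77.2 82.3]
[[110.1 -15.1 295.4]
 [111.2 -13.8 298.8]
 [129.7  12.8 329. ]
 [130.3  13.6 329.9]]
```

View pics/behind.png

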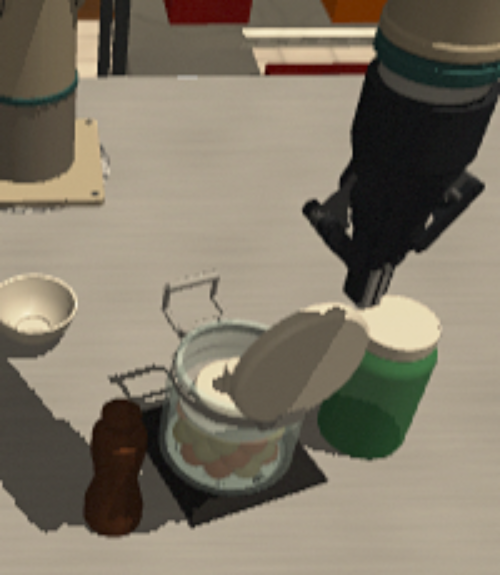

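The lid's outer face stands at jar x 81–85 (1.62 rad), and the shut fingers are clear behind it. I go down and begin pushing.

```bash
python3 -m handwheel '[{"delta_pos":[0,0,-2],"yaw":0},{"delta_pos":[0,0,-2.5],"yaw":0},{"delta_pos":[0,0,-2],"yaw":0},{"delta_pos":[0,0,-0.6],"yaw":0},{"delta_pos":[0,0,0],"yaw":0},{"delta_pos":[-0.94,-0.35,0],"yaw":0},{"delta_pos":[-0.75,-0.28,0],"yaw":0},{"delta_pos":[-0.6,-0.23,0],"yaw":0},{"delta_pos":[-0.6,-0.23,0],"yaw":0},{"delta_pos":[-0.6,-0.23,0],"yaw":0}]' && python3 -m handwheel '[{"delta_pos":[-0.75,-0.28,0],"yaw":0},{"delta_pos":[-0.75,-0.28,0],"yaw":0},{"delta_pos":[-0.75,-0.28,-0.1],"yaw":0},{"delta_pos":[-0.75,-0.28,-0.1],"yaw":0},{"delta_pos":[-0.75,-0.28,-0.2],"yaw":0},{"delta_pos":[0,0,0],"yaw":0},{"delta_pos":[0,0,0],"yaw":0}]'
python3 -c "
from h import *
s=status.read_state();d=s['eef_pos'][:2]-[525.7,198];print(d@[.936,.352],d@[-.352,.936],s['eef_pos'][2],s['force'])"
```

```text
clock: 14.58
eef_pos: [603.9, 228.1, 229.0]
tool_rot: [3.141, 0.006, -2.783]
force: [2.6, 1.3, 2.8]
width: -0.0
gripper_force: 1.5
clock: 15.17
eef_pos: [563.3, 212.9, 222.2]
tool_rot: [-3.141, -0.003, -2.782]
force: [0.4, 0.1, 0.3]
width: 0.0
gripper_force: 0.0
40.426603409558915 0.7013670280423376 222.21552850828803 [0.36301407 0.13207504 0.320634  ]
```

```bash
python3 -m handwheel '[{"delta_pos":[-0.89,-0.33,-0.4],"yaw":0},{"delta_pos":[-0.89,-0.33,-0.55],"yaw":0},{"delta_pos":[-0.76,-0.29,-0.6],"yaw":0},{"delta_pos":[-0.76,-0.29,-0.7],"yaw":0},{"delta_pos":[-0.62,-0.23,-0.75],"yaw":0},{"delta_pos":[-0.62,-0.23,-0.85],"yaw":0},{"delta_pos":[0,0,0],"yaw":0},{"delta_pos":[0,0,0],"yaw":0}]'
python3 -c "
from h import *
s=status.read_state();d=s['eef_pos'][:2]-[525.7,198];print(d@[.936,.352],d@[-.352,.936],s['eef_pos'][2],s['force'])"
```

```text
clock: 15.83
eef_pos: [519.0, 196.3, 183.9]
tool_rot: [-3.142, -0.002, -2.782]
force: [0.6, 0.3, 0.4]
width: -0.2
gripper_force: 0.0
-6.879938172279392 0.8033796142528398 183.92424480446707 [0.57007878 0.33000624 0.41473574]
```

```bash
python3 -m handwheel '[{"delta_pos":[-0.35,-0.13,-0.6],"yaw":0},{"delta_pos":[-0.35,-0.13,-0.6],"yaw":0},{"delta_pos":[-0.35,-0.13,-0.6],"yaw":0},{"delta_pos":[-0.2,-0.08,-0.5],"yaw":0},{"delta_pos":[-0.2,-0.08,-0.5],"yaw":0},{"delta_pos":[-0.1,-0.04,-0.4],"yaw":0},{"delta_pos":[-0.1,-0.04,-0.3],"yaw":0},{"delta_pos":[0,0,-0.3],"yaw":0},{"delta_pos":[0,0,0],"yaw":0},{"delta_pos":[0,0,0],"yaw":0}]' && python3 -m handwheel '[{"delta_pos":[0,0,-0.15],"yaw":0},{"delta_pos":[0,0,-0.15],"yaw":0},{"delta_pos":[0,0,0],"yaw":0},{"delta_pos":[0,0,0],"yaw":0}]'
python3 -c "
from h import *
s=status.read_state();d=s['eef_pos'][:2]-[525.7,198];print(d@[.936,.352],d@[-.352,.936],s['eef_pos'][2],s['force'])"
```

```text
clock: 16.67
eef_pos: [502.8, 190.1, 146.1]
tool_rot: [-3.142, -0.001, -2.782]
force: [0.0, 0.4, -1.0]
width: 0.0
gripper_force: 0.0
clock: 17.0
eef_pos: [503.1, 190.2, 143.4]
tool_rot: [3.142, 0.0, -2.783]
force: [-0.0, -0.2, 0.8]
width: -0.1
gripper_force: 0.0
-23.892232875740802 0.673233691760796 143.37781707073137 [-0.02724753 -0.19957505  0.76065621]
```

```bash
python3 -m handwheel '[{"delta_pos":[0,0,-0.1],"yaw":0},{"delta_pos":[0,0,-0.1],"yaw":0},{"delta_pos":[0,0,-0.1],"yaw":0},{"delta_pos":[0,0,-0.1],"yaw":0},{"delta_pos":[0,0,0],"yaw":0}]' && python3 -m handwheel '[{"delta_pos":[0,0,-0.1],"yaw":0},{"delta_pos":[0,0,0],"yaw":0},{"delta_pos":[0,0,0],"yaw":0}]'
```

```text
clock: 17.42
eef_pos: [503.0, 190.2, 139.2]
tool_rot: [3.142, -0.0, -2.782]
force: [-1.8, 0.3, 0.2]
width: -0.1
gripper_force: 0.0
clock: 17.67
eef_pos: [503.1, 190.3, 139.1]
tool_rot: [-3.142, 0.0, -2.782]
force: [-3.3, -0.8, 5.6]
width: 0.4
gripper_force: 3.2
```

```bash
python3 -m handwheel '[{"delta_pos":[0,0,-0.1],"yaw":0},{"delta_pos":[0,0,0],"yaw":0},{"delta_pos":[0,0,0],"yaw":0}]' && python3 -m handwheel '[{"delta_pos":[0,0,-0.1],"yaw":0},{"delta_pos":[0,0,0],"yaw":0},{"delta_pos":[0,0,0],"yaw":0}]'
```

```text
clock: 17.92
eef_pos: [503.1, 190.3, 139.0]
tool_rot: [-3.141, 0.001, -2.782]
force: [-4.2, -1.7, 14.2]
width: -0.0
gripper_force: 7.1
clock: 18.17
eef_pos: [503.1, 190.3, 138.9]
tool_rot: [-3.141, 0.001, -2.783]
force: [-5.7, -1.8, 22.2]
width: -0.3
gripper_force: 11.1
```

The lid is seated: height stalls at 139 while the force rises. I lift off and go over the clip to its front.

```bash
python3 -m handwheel '[{"delta_pos":[0,0,1],"yaw":0},{"delta_pos":[0,0,2.5],"yaw":0},{"delta_pos":[0,0,2.5],"yaw":0},{"delta_pos":[-2.4,-0.92,0.5],"yaw":0},{"delta_pos":[-2.4,-0.92,0],"yaw":0},{"delta_pos":[-2.5,-0.92,0],"yaw":0},{"delta_pos":[-2.5,-0.92,0],"yaw":0},{"delta_pos":[0,0,0],"yaw":0},{"delta_pos":[0,0,0],"yaw":0},{"delta_pos":[0,0,0],"yaw":0}]'
python3 - <<'E'
from h import *
q=get_image("scene");X,u,v=cloud(q)
s=status.read_state();e=np.array([.936,.352]);f=np.array([-.352,.936]);c=np.array([525.7,198.])
d=s["eef_pos"][:2]-c;print(d@e,d@f,s["eef_pos"],s["qpos"].round(2))
d=X[:,:2]-c;J=np.c_[d@e,d@f,X[:,2]]
for n,m in(("lid front",(J[:,0]>-60)&(J[:,0]<-30)),("lid back",(J[:,0]>20)&(J[:,0]<55))):
    k=J[m&(abs(J[:,1])<35)&(J[:,2]>100)&(J[:,2]<165)];print(n,len(k),np.median(k[:,2]).round(1))
k=J[(abs(J[:,1])<40)&(J[:,0]<-75)&(J[:,0]>-115)&(J[:,2]>140)&(J[:,2]<165)];print("bar",len(k),np.percentile(k,[2,50,98],axis=0).round(1))
b=cv2.resize(q["color"][60:290,270:470,::-1],None,fx=2.5,fy=2.5);cv2.imwrite("pics/clip.png",b)
E
```

```text
clock: 19.0
eef_pos: [406.3, 154.0, 201.8]
tool_rot: [3.141, 0.002, -2.782]
force: [0.1, -0.4, 0.5]
width: -0.0
gripper_force: 0.0
-127.0349680507609 0.869539306334687 [406.48919207 154.09758004 201.71545146] [-0.34  0.37 -0.12  2.12  0.07  0.65  1.43]
lid front 218 139.2
lid back 432 139.0
bar 86 [[-105.1  -27.9  141.5]
 [ -99.5   -2.6  146.8]
 [ -96.6   25.2  150.8]]
```

View pics/clip.png

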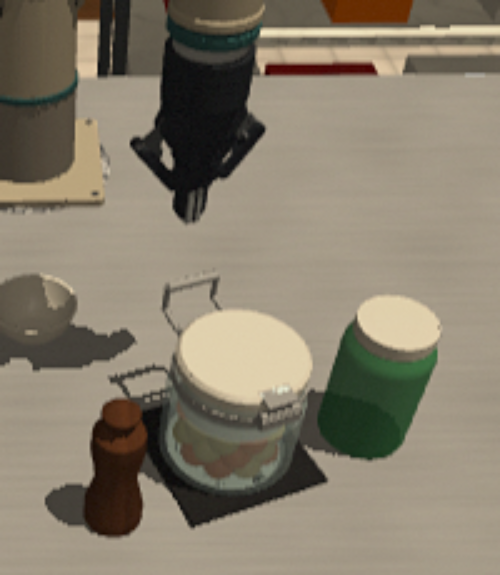

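The lid lies flat at 139 front and back. The clip bar is at jar (-100,0,146) and the fingers are clear in front of it. I go down and push it over.

```bash
python3 -m handwheel '[{"delta_pos":[0,0,-2],"yaw":0},{"delta_pos":[0,0,-2],"yaw":0},{"delta_pos":[0,0,-1],"yaw":0},{"delta_pos":[0,0,-0.7],"yaw":0},{"delta_pos":[0,0,0],"yaw":0},{"delta_pos":[0,0,0],"yaw":0},{"delta_pos":[0,0,0],"yaw":0}]' && python3 -m handwheel '[{"delta_pos":[0.6,0.22,0],"yaw":0},{"delta_pos":[0.75,0.28,0],"yaw":0},{"delta_pos":[0.75,0.28,0],"yaw":0},{"delta_pos":[0.75,0.28,0],"yaw":0},{"delta_pos":[0.75,0.28,0],"yaw":0},{"delta_pos":[0.75,0.28,0],"yaw":0},{"delta_pos":[0.75,0.28,0],"yaw":0},{"delta_pos":[0.4,0.15,0],"yaw":0},{"delta_pos":[0,0,0],"yaw":0},{"delta_pos":[0,0,0],"yaw":0}]'
python3 -c "
from h import *
s=status.read_state();d=s['eef_pos'][:2]-[525.7,198];print(d@[.936,.352],d@[-.352,.936],s['eef_pos'][2],s['force'])"
```

```text
clock: 19.63
eef_pos: [405.8, 153.8, 144.9]
tool_rot: [3.141, 0.001, -2.782]
force: [-0.3, 0.6, 0.2]
width: -0.0
gripper_force: 0.0
clock: 20.47
eef_pos: [417.7, 157.6, 141.9]
tool_rot: [-3.136, -0.091, -2.782]
force: [-76.5, -20.9, 75.0]
width: 0.0
gripper_force: 54.6
-115.336213779928 0.264196241123166 141.89848558374717 [-76.46076351 -20.92254628  74.98302132]
```

The push jammed, with about 107 N directed along the wire. I back off at once and look.

```bash
python3 -m handwheel '[{"delta_pos":[-2.8,-1.05,0],"yaw":0},{"delta_pos":[-2.8,-1.05,0],"yaw":0},{"delta_pos":[0,0,0],"yaw":0},{"delta_pos":[0,0,0],"yaw":0}]'
python3 - <<'E'
from h import *
s=status.read_state();e=np.array([.936,.352]);f=np.array([-.352,.936]);c=np.array([525.7,198.])
d=s["eef_pos"][:2]-c;print(d@e,d@f,s["eef_pos"],s["tool_rot"],s["qpos"].round(2))
q=get_image("scene");X,u,v=cloud(q);r=models.boxes_of(q,"clip");print(r[:2])
d=X[:,:2]-c;J=np.c_[d@e,d@f,X[:,2]]
k=J[(abs(J[:,1])<40)&(J[:,0]<-75)&(J[:,0]>-150)&(J[:,2]>118)&(J[:,2]<170)];print(len(k))
for z in range(120,170,5):
    kk=k[abs(k[:,2]-z)<2.5]
    if len(kk):print(z,len(kk),np.percentile(kk[:,:2],[2,50,98],axis=0).round(0).tolist())
w=get_image("wrist");save(w,"w4")
b=cv2.resize(q["color"][130:250,300:420,::-1],(560,560),interpolation=2)
cv2.imwrite("pics/jam.png",cv2.resize(cv2.hconcat([b,cv2.resize(w["color"][:,:,::-1],(746,560))]),(800,343)))
E
```

```text
clock: 20.8
eef_pos: [404.2, 153.0, 145.1]
tool_rot: [-3.142, 0.001, -2.782]
force: [1.2, -0.5, 0.1]
width: 0.1
gripper_force: 0.0
-129.60872952156961 0.6267925490517001 [404.16559819 152.96440503 145.09306442] [-3.14155826e+00  1.24862358e-03 -2.78221700e+00] [-0.36  0.47 -0.1   2.19  0.1   0.48  1.4 ]
[{'rect': [333.3, 169.3, 360.0, 190.4], 'score': 0.43}]
196
120 6 [[-103.0, -30.0], [-101.0, -1.0], [-99.0, 27.0]]
125 6 [[-103.0, -27.0], [-101.0, 24.0], [-100.0, 28.0]]
130 10 [[-104.0, -30.0], [-102.0, -0.0], [-99.0, 26.0]]
135 9 [[-105.0, -31.0], [-102.0, -26.0], [-101.0, 27.0]]
140 18 [[-104.0, -29.0], [-100.0, -7.0], [-99.0, 25.0]]
145 63 [[-107.0, -28.0], [-102.0, -2.0], [-98.0, 26.0]]
150 20 [[-127.0, -22.0], [-119.0, -1.0], [-100.0, 11.0]]
155 15 [[-136.0, -13.0], [-122.0, -6.0], [-118.0, 14.0]]
160 22 [[-137.0, -13.0], [-122.0, -6.0], [-118.0, 12.0]]
165 20 [[-133.0, -13.0], [-122.0, -5.0], [-119.0, 12.0]]
```

View pics/jam.png

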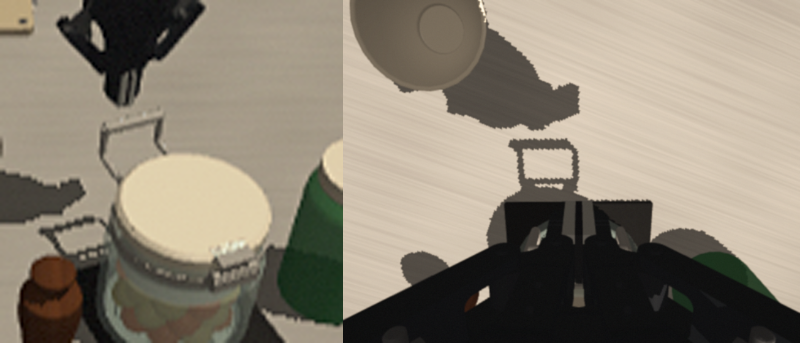

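The clip and lid have not moved. The pure horizontal push jammed because the bar has to rise as it swings, and the pads' friction prevented that. I move along the bar's arc instead, in small checked pieces.

```bash
python3 -m handwheel '[{"delta_pos":[0.56,0.21,-0.3],"yaw":0},{"delta_pos":[0.56,0.21,0],"yaw":0},{"delta_pos":[0,0,0],"yaw":0},{"delta_pos":[0,0,0],"yaw":0}]' && python3 -m handwheel '[{"delta_pos":[0.32,0.12,0.23],"yaw":0},{"delta_pos":[0.32,0.12,0.23],"yaw":0},{"delta_pos":[0,0,0],"yaw":0},{"delta_pos":[0,0,0],"yaw":0}]'
python3 -c "
from h import *
s=status.read_state();d=s['eef_pos'][:2]-[525.7,198];print(d@[.936,.352],d@[-.352,.936],s['eef_pos'][2],s['force'])"
```

```text
clock: 21.28
eef_pos: [414.4, 156.7, 140.8]
tool_rot: [-3.141, -0.004, -2.783]
force: [-4.8, -0.9, 3.0]
width: 0.2
gripper_force: 2.7
clock: 21.62
eef_pos: [419.7, 158.7, 145.9]
tool_rot: [-3.141, -0.005, -2.783]
force: [-6.5, -2.4, 10.0]
width: 0.2
gripper_force: 5.6
-113.01171465305289 0.5329912910369359 145.85846662309365 [-6.53269038 -2.44967206  9.99178472]
```

```bash
python3 -m handwheel '[{"delta_pos":[0,0,0.25],"yaw":0},{"delta_pos":[0.25,0.09,0.25],"yaw":0},{"delta_pos":[0,0,0],"yaw":0},{"delta_pos":[0,0,0],"yaw":0}]'
python3 - <<'E'
from h import *
s=status.read_state();e=np.array([.936,.352]);f=np.array([-.352,.936]);c=np.array([525.7,198.])
d=s["eef_pos"][:2]-c;print(d@e,d@f,s["eef_pos"][2],s["force"].round(1))
q=get_image("scene");X,u,v=cloud(q)
d=X[:,:2]-c;J=np.c_[d@e,d@f,X[:,2]]
k=J[(abs(J[:,1])<34)&(abs(J[:,1])>15)&(J[:,0]<-64)&(J[:,0]>-112)&(J[:,2]>118)&(J[:,2]<170)]
for z in range(125,170,5):
    kk=k[abs(k[:,2]-z)<2.5]
    if len(kk):print(z,len(kk),np.percentile(kk[:,:2],[2,50,98],axis=0).round(0).tolist())
b=cv2.resize(q["color"][130:230,310:410,::-1],(500,500),interpolation=2);cv2.imwrite("pics/arc.png",b)
E
```

```text
clock: 21.95
eef_pos: [425.1, 160.8, 151.3]
tool_rot: [3.142, 0.001, -2.783]
force: [-2.0, -1.1, 3.7]
width: -0.1
gripper_force: 2.2
-107.24405192225221 0.5740184464567974 151.31970085529375 [-2.  -1.1  3.7]
125 12 [[-100.0, -31.0], [-98.0, -26.0], [-94.0, 29.0]]
130 6 [[-100.0, -29.0], [-98.0, 24.0], [-96.0, 28.0]]
135 8 [[-97.0, -30.0], [-97.0, -27.0], [-96.0, 26.0]]
140 3 [[-96.0, -27.0], [-95.0, 24.0], [-94.0, 28.0]]
145 6 [[-96.0, -28.0], [-93.0, -27.0], [-91.0, 25.0]]
150 17 [[-98.0, -29.0], [-91.0, -20.0], [-89.0, 28.0]]
155 21 [[-97.0, -28.0], [-93.0, -15.0], [-90.0, 25.0]]
```

View pics/arc.png

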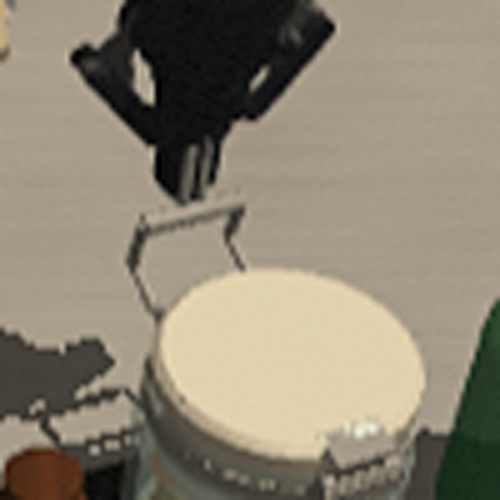

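The bar has swung and risen to about (-92,150). I reseat the fingertips lower against it, then follow the rest of the arc.

```bash
python3 -m handwheel '[{"delta_pos":[-0.7,-0.26,0],"yaw":0},{"delta_pos":[0,0,-0.6],"yaw":0},{"delta_pos":[0,0,0],"yaw":0},{"delta_pos":[0.65,0.24,0],"yaw":0},{"delta_pos":[0,0,0],"yaw":0},{"delta_pos":[0,0,0],"yaw":0}]' && python3 -m handwheel '[{"delta_pos":[0.37,0.14,0.22],"yaw":0},{"delta_pos":[0.37,0.14,0.2],"yaw":0},{"delta_pos":[0,0,0],"yaw":0},{"delta_pos":[0,0,0],"yaw":0}]'
python3 -c "
from h import *
s=status.read_state();d=s['eef_pos'][:2]-[525.7,198];print(d@[.936,.352],d@[-.352,.936],s['eef_pos'][2],s['force'])"
```

```text
clock: 22.5
eef_pos: [424.5, 160.6, 145.0]
tool_rot: [3.141, 0.001, -2.782]
force: [-0.1, 0.0, 0.4]
width: 0.2
gripper_force: 0.0
clock: 22.83
eef_pos: [431.9, 163.4, 149.5]
tool_rot: [3.141, 0.002, -2.783]
force: [-0.7, 0.5, 0.6]
width: -0.2
gripper_force: 0.0
-99.99739259726067 0.6392432766351277 149.49393326763058 [-0.65970544  0.5366644   0.62051582]
```

```bash
python3 -m handwheel '[{"delta_pos":[0.4,0.15,0.1],"yaw":0},{"delta_pos":[0.4,0.15,0.05],"yaw":0},{"delta_pos":[0.4,0.15,0],"yaw":0},{"delta_pos":[0.4,0.15,0],"yaw":0},{"delta_pos":[0,0,0],"yaw":0},{"delta_pos":[0,0,0],"yaw":0}]' && python3 -m handwheel '[{"delta_pos":[0.4,0.15,-0.1],"yaw":0},{"delta_pos":[0.4,0.15,-0.1],"yaw":0},{"delta_pos":[0.37,0.14,-0.15],"yaw":0},{"delta_pos":[0.37,0.14,-0.2],"yaw":0},{"delta_pos":[0,0,0],"yaw":0},{"delta_pos":[0,0,0],"yaw":0}]'
python3 -c "
from h import *
s=status.read_state();d=s['eef_pos'][:2]-[525.7,198];print(d@[.936,.352],d@[-.352,.936],s['eef_pos'][2],s['force'])"
```

```text
clock: 23.33
eef_pos: [447.7, 169.3, 150.7]
tool_rot: [3.141, 0.001, -2.783]
force: [0.2, -0.3, 0.6]
width: 0.0
gripper_force: 0.0
clock: 23.83
eef_pos: [462.8, 175.0, 145.0]
tool_rot: [3.142, 0.0, -2.782]
force: [-0.2, -0.4, 0.2]
width: -0.2
gripper_force: 0.0
-66.92416998080814 0.6146564120980074 144.99520743145086 [-0.2430875  -0.44100119  0.22436655]
```

```bash
python3 -m handwheel '[{"delta_pos":[0.3,0.11,-0.15],"yaw":0},{"delta_pos":[0.3,0.11,-0.15],"yaw":0},{"delta_pos":[0.1,0.04,0],"yaw":0},{"delta_pos":[0,0,0],"yaw":0},{"delta_pos":[0,0,0],"yaw":0}]'
python3 - <<'E'
from h import *
s=status.read_state();e=np.array([.936,.352]);f=np.array([-.352,.936]);c=np.array([525.7,198.])
d=s["eef_pos"][:2]-c;print(d@e,d@f,s["eef_pos"][2],s["force"].round(1))
q=get_image("scene");X,u,v=cloud(q)
d=X[:,:2]-c;J=np.c_[d@e,d@f,X[:,2]]
k=J[(abs(J[:,1])<34)&(J[:,0]<20)&(J[:,0]>-100)&(J[:,2]>142)&(J[:,2]<170)&((abs(J[:,1])>16)|(J[:,0]>-47))]
for z in range(140,165,4):
    kk=k[abs(k[:,2]-z)<2]
    if len(kk):print(z,len(kk),np.percentile(kk[:,:2],[2,50,98],axis=0).round(0).tolist())
E
```

```text
clock: 24.25
eef_pos: [469.1, 177.3, 142.0]
tool_rot: [-3.142, -0.001, -2.782]
force: [-1.0, 0.3, -2.0]
width: -0.2
gripper_force: 0.6
-60.22945660174252 0.5350611292869232 141.9969540592742 [-1.   0.3 -2. ]
144 36 [[-73.0, -30.0], [-54.0, -13.0], [-39.0, 28.0]]
148 71 [[-69.0, -30.0], [-43.0, -2.0], [-39.0, 29.0]]
152 22 [[-46.0, -26.0], [-43.0, -4.0], [-39.0, 23.0]]
```

The bar is practically on the lid. I back off, then press lightly on it from above to make sure.

```bash
python3 -m handwheel '[{"delta_pos":[-0.6,-0.22,0],"yaw":0},{"delta_pos":[-0.3,-0.11,0.5],"yaw":0},{"delta_pos":[0,0,1.5],"yaw":0},{"delta_pos":[0,0,1],"yaw":0},{"delta_pos":[1.2,0.45,0],"yaw":0},{"delta_pos":[1.2,0.45,0],"yaw":0},{"delta_pos":[0,0,-0.8],"yaw":0},{"delta_pos":[0,0,-0.6],"yaw":0},{"delta_pos":[0,0,0],"yaw":0},{"delta_pos":[0,0,0],"yaw":0}]' && python3 -m handwheel '[{"delta_pos":[0,0,-0.2],"yaw":0},{"delta_pos":[0,0,-0.2],"yaw":0},{"delta_pos":[0,0,0],"yaw":0},{"delta_pos":[0,0,0],"yaw":0}]'
python3 -c "
from h import *
s=status.read_state();d=s['eef_pos'][:2]-[525.7,198];print(d@[.936,.352],d@[-.352,.936],s['eef_pos'][2],s['force'])"
```

```text
clock: 25.13
eef_pos: [482.9, 182.5, 157.4]
tool_rot: [-3.141, -0.003, -2.782]
force: [0.1, -0.3, -0.2]
width: 0.1
gripper_force: 0.0
clock: 25.47
eef_pos: [484.3, 183.1, 154.1]
tool_rot: [-3.142, -0.0, -2.782]
force: [-0.0, 0.2, 0.7]
width: -0.0
gripper_force: 0.0
-44.03477363740373 0.6060511662511754 154.13756191022387 [-0.04776469  0.23866748  0.67399207]
```

```bash
python3 -m handwheel '[{"delta_pos":[0,0,-0.15],"yaw":0},{"delta_pos":[0,0,-0.15],"yaw":0},{"delta_pos":[0,0,0],"yaw":0},{"delta_pos":[0,0,0],"yaw":0}]' && python3 -m handwheel '[{"delta_pos":[0,0,-0.1],"yaw":0},{"delta_pos":[0,0,-0.05],"yaw":0},{"delta_pos":[0,0,0],"yaw":0},{"delta_pos":[0,0,0],"yaw":0}]'
```

```text
clock: 25.8
eef_pos: [484.4, 183.1, 151.1]
tool_rot: [3.142, -0.0, -2.782]
force: [-0.2, 0.7, -0.2]
width: 0.0
gripper_force: 0.0
clock: 26.13
eef_pos: [484.6, 183.2, 150.0]
tool_rot: [-3.142, 0.0, -2.782]
force: [-1.1, -1.4, 3.3]
width: -0.3
gripper_force: 1.6
```

Contact at 150, which is exactly the clamped height (145 + 5). One more small press, then I retreat and check.

```bash
python3 -m handwheel '[{"delta_pos":[0,0,-0.1],"yaw":0},{"delta_pos":[0,0,0],"yaw":0},{"delta_pos":[0,0,0],"yaw":0}]' && python3 -m handwheel '[{"delta_pos":[0,0,1],"yaw":0},{"delta_pos":[0,0,3],"yaw":0},{"delta_pos":[0,0,3.5],"yaw":0},{"delta_pos":[0,0,3.5],"yaw":0},{"delta_pos":[-1.5,0,3],"yaw":0},{"delta_pos":[-1.5,-2,0],"yaw":0},{"delta_pos":[0,-3,0],"yaw":0},{"delta_pos":[0,-3,0],"yaw":0},{"delta_pos":[0,-2,0],"yaw":0},{"delta_pos":[0,0,0],"yaw":0}]'
python3 - <<'E'
from h import *
e=np.array([.936,.352]);f=np.array([-.352,.936]);c=np.array([525.7,198.])
for n in("scene","top"):
    q=get_image(n);X,u,v=cloud(q);d=X[:,:2]-c;J=np.c_[d@e,d@f,X[:,2]]
    k=J[(abs(J[:,1])<26)&(J[:,0]<-30)&(J[:,0]>-70)&(J[:,2]>144)&(J[:,2]<165)];print(n,"bar",len(k),np.percentile(k,[5,50,98],axis=0).round(1).tolist())
    for a in((-30,-5),(20,55)):
        k=J[(J[:,0]>a[0])&(J[:,0]<a[1])&(abs(J[:,1])<35)&(J[:,2]>110)&(J[:,2]<165)];print("lid",len(k),np.median(k[:,2]).round(1))
    if n=="scene":cv2.imwrite("pics/end.png",cv2.resize(q["color"][110:310,120:470,::-1],(798,456),interpolation=2))
    for t in("mill","pickle_jar","small_weight","square_weight","stopper","spice_jar"):
        print(t,[np.round(b["rect"]).tolist() for b in models.boxes_of(q,t)[:1]])
E
```

```text
clock: 26.38
eef_pos: [484.7, 183.2, 149.7]
tool_rot: [-3.142, 0.001, -2.783]
force: [-2.0, -0.3, 10.8]
width: -0.2
gripper_force: 5.3
clock: 27.22
eef_pos: [454.2, 78.1, 289.0]
tool_rot: [-3.139, -0.001, -2.789]
force: [-0.6, -0.3, 0.6]
width: 0.1
gripper_force: 0.0
scene bar 87 [[-56.3, -24.5, 144.9], [-42.3, 0.3, 148.8], [-38.8, 25.5, 151.5]]
lid 220 139.2
lid 415 138.9
mill [[300.0, 222.0, 332.0, 275.0]]
pickle_jar [[395.0, 176.0, 446.0, 245.0]]
small_weight [[170.0, 204.0, 192.0, 228.0]]
square_weight [[204.0, 240.0, 233.0, 264.0]]
stopper [[194.0, 227.0, 207.0, 244.0]]
spice_jar [[207.0, 185.0, 226.0, 222.0]]Traceback (most recent call last):
  File "<stdin>", line 5, in <module>
    return _quantile_unchecked(
        a, q, axis, out, overwrite_input, method, keepdims, weights)
    return _ureduce(a,
                    func=_quantile_ureduce_func,
    ...<5 lines>...
                    overwrite_input=overwrite_input,
                    method=method)
    r = func(a, **kwargs)
    result = _quantile(arr,
                       quantiles=q,
    ...<2 lines>...
                       out=out,
                       weights=wgt)
    slices_having_nans = np.isnan(arr[-1, ...])
                                  ~~~^^^^^^^^^
IndexError: index -1 is out of bounds for axis 0 with size 0
```

View pics/end.png

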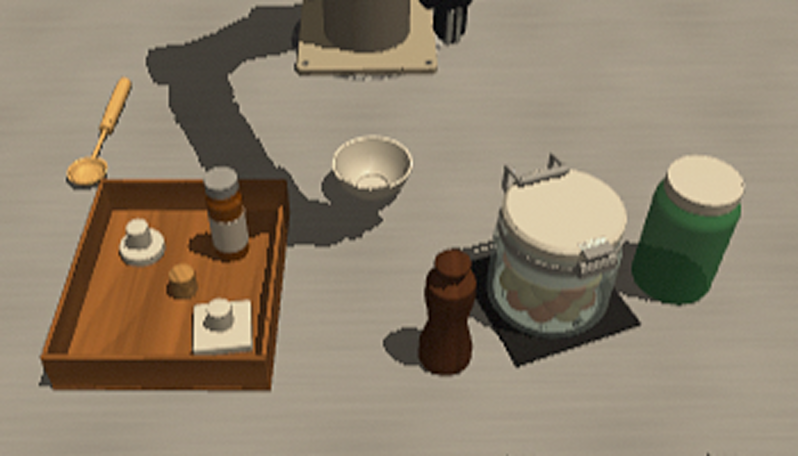

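The picture shows the lid flat, the bar lying on its front at (540,178), and everything else where it stood. I hand the job in.

```bash
python3 -m handwheel '[{"delta_pos":[0,0,0],"yaw":0},{"delta_pos":[0,0,0],"yaw":0},{"delta_pos":[0,0,0],"yaw":0}]' && python3 -c "
from cell import ctrl
print(ctrl.finish_job())"
```

```text
clock: 27.87
eef_pos: [454.4, 83.4, 288.7]
tool_rot: [3.142, -0.0, -2.782]
force: [0.0, 0.9, 0.6]
width: 0.3
gripper_force: 0.0
the job is handed in; nothing more can be done
None
```

The weight is on the plate, knob up, with the lid shut flat and the clip bar on the lid, and I handed it in at 27.9 s with the robot clear; my first push on the clip jammed at about 109 N at the wrist (limit 120 N, peak between readings unknown), and the system gave no verdict.

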